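# Turn the plate over against the drilling board

## Robot

A 6-joint arm with a two-finger parallel gripper is mounted at the origin on the work surface. World frame = base frame: x ahead of the robot, y to its left, z up, the work surface at z = 0. Lengths are in m, angles in degrees, forces in N, time in s.
With the tool pointing down it reaches from about 0.275 to 0.725 m from the base axis. Payload 15.9 kg.
Tool frame: the origin (TCP) lies on the centre line of the jaws, within the pads' length; the fingertips stand robot.tips_ahead ahead of it and the grasp point (between the pads) lies 2 mm behind it (robot.tips_ahead is the distance from the TCP to the fingertips, in m); z points along the fingers, y is the direction in which the jaws open and shut (so a half turn about z gives the same grasp; the last joint's range is limited). The gripper opens to 85 mm and grips with 20 to 120 N. Pads are 22 mm wide; open, the fingers measure 114 mm over their backs; the gripper's body (76 mm by 85 mm) begins 54 mm behind the grasp point. The pads swing forward as they close: fully open they stand 13 mm farther back than shut.
Start: joints at [-67.609, 12.198, -1.971, 75.831, 0, 90], TCP at [0.19, -0.462, 0.215] pointing down, gripper open.
Joint ranges: [-170.91, 170.91], [-42.67, 98.43], [-65.05, 77.54], [-120.47, 116.71], [-90, 82.35], [-180, 180]. Speed limits (degrees/s): [108.29, 108.29, 136.94, 147.25, 180, 180].

## Interface

Orientations are given as [roll, pitch, yaw] about the fixed x, y, z axes, in that order (R = Rz(yaw) Ry(pitch) Rx(roll)).
In Python, from rig import status, eyes, job, robot gives the robot as it stands.
- The arm moves only by the tool jog_arm, never from a script. Its argument "increments" is a list of rows, each a list of 7 numbers: the shift along the tool's x, y, z in mm, then the turn, a rotation vector about the tool's x, y, z in degrees, then the closure in counts, from 0 (fully open) to 255 (shut). In form: [[dx, dy, dz, rx, ry, rz, gripper], ...]. A call has 1 to 20 rows; each row shifts and turns the commanded pose from where the row before left it, along the tool's axes as they then stand; what a row does not reach is not made up. A row lasts 1/12 s, in which the tool goes at most 41.7 mm and 7.16 degrees, less where a joint would pass 70% of its speed; a pose out of reach is approached as far as the arm can. A call is refused whole if a number of a shift passes 41.7 or a number of a turn 7.16, either way. A call with a gripper value outside its range is refused whole. The fingers move at their own pace and stop on an object; "grip_force" is the grip in N (left out, the last holds). Time passes only in rows, so rows that do not move let the fingers close. It gives the time, the measured TCP pose, the force and the opening at its end, in the units of the state.
- status.get_state(): the state, without advancing time (a new reading comes with each control period).
- eyes.snapshot(name): name is "side" or "top"; returns a dict with "frame" (480x640x3 uint8, blue, green, red), "mtx" (3x3 intrinsics, pixels), "R" (3x3) and "t" (3): a world point X has camera coordinates R X + t. Camera axes: x right, y down, z forward; pixel columns grow to the right and rows downward; lengths in m; the calibration is good to about 2 mm. A picture is of the moment at which its call begins. There is no depth.
- job.job_done(): hands the job in, once; it reports no verdict.
Trained networks look in a picture, given as the dict that the camera call returned (one of the last four; its "shot" number tells which), for a name from the list of things; names that differ only in an ending like _2 or _b are one class to them, and where a whole thing is asked for, a point or a joint stands for the part that bears it (a point fixed in the world has none). Each returns a list of dicts, best first, with "score" (0 to 1); they miss things now and then, are a little off and sometimes report something else, mostly with a low value. They report only what shows in the picture. A call takes as long as a camera call. They do not tell look-alikes from the thing itself.
- eyes.spot_in(thing, picture): "bbox" ([left, top, right, bottom] in pixels, round what is visible of it).
- eyes.outline_of(thing, picture): "mask" (480x640 bool, what is visible of it) and "bbox" ([left, top, right, bottom] in pixels, round what is visible of it).
- eyes.tip_of(thing, picture): "point" ([column, row] in pixels: a listed point, or the origin of a listed thing).
The state is a dict: "time_s": time; "joint_pos": joint angles; "joint_vel": joint speeds; "joint_efforts": joint torques, N m; "tcp_pos": TCP position; "eef_rot": TCP orientation; "force": force on the tool from outside, world axes, zero at the start; "ft_torque": the same for the moment, N m; "width": opening from 0.0 (shut) to 1.0 (fully open).
Only numpy, scipy, OpenCV 4.12 (cv2) and the standard library are available. Lean on these libraries where they do the work, as an engineer would, in place of code of your own. Each camera call takes 0.05 s, during which the arm holds its last target. There are 200 camera calls.

## Task

Without gripping or lifting it, push the square-cornered aluminium plate along the bench against the edge of the plywood drilling board, keep pushing so that its trailing edge tips up and it flips over onto the board with its other face up, then push it along the board until it lies flat and square against the metal fence. Leave everything else where it is.

Things in the scene. Friction and masses are not known exactly. Their poses are not given: they have to be found in the camera images.
- plate: Loose aluminium plate, 90 mm along its own x, 100 mm along its own y, 10 mm thick (z), 0.19 to 0.3 kg; origin at its centre. It starts flat on the bench (origin 5 mm above it), own z up (face with countersunk holes and a dark round centre), own +x roughly towards the drilling board (turned up to 0.2 rad), up to 18 mm off the board's middle line. Flipped, its z points down.
- plate_lead (a point): Middle of the plate's edge face that faces the drilling board at the start (45 mm along the plate's +x from its centre).
- plate_trail (a point): Middle of the plate's opposite edge face (45 mm along its -x); after the flip it is nearest the fence. Pressed against the riser with 10 to 25 N by a fingertip that rises in an arc about the riser's foot, this edge is carried up by friction. Pushing straight on before the plate stands at about 70 degrees can jam it; after that a forward push near its top sends it over.
- board: Fixed drilling board: plywood deck 170 mm (own x) by 200 mm (own y), top 16 mm above the bench, origin at the middle of its underside. Own +x runs from the open edge (vertical riser at x = -85 mm) to an aluminium fence bar (face at x = +65 mm, 20 mm thick, 30 mm above the deck). The plate starts on the bench before the open edge, with a gap of about 15 to 75 mm.
- board_step (a point): Middle of the top of the board's open edge (top of the 16 mm riser), in line with the board's axes.
- board_fence (a point): Foot of the fence's face, middle of its length, at deck height.
- disc: Bystander: loose round aluminium blank, 60 mm diameter, 10 mm thick, lying flat; origin at the middle of its underside. Not to be moved.
- tape: Bystander: blue roll of tape lying flat, 76 mm diameter, 24 mm high; origin at the middle of its underside. Not to be moved.
- bolt: Bystander: steel bolt standing on its 22 mm head, 38 mm tall; origin at the middle of its underside. Not to be moved.
- screwdriver: Bystander: screwdriver lying on the bench; origin below its middle. Not to be moved.
- spanner: Bystander: spanner lying on the bench; origin below its middle. Not to be moved.
- oil: Bystander: grey plastic oil bottle, 56 mm diameter, 130 mm tall, standing; origin at the middle of its underside. Not to be moved.
- block: Bystander: steel block 50 x 50 x 25 mm, lying flat; origin at the middle of its underside. Not to be moved.
There are look-alikes about, which are no part of the job. Leave any orange or yellow look-alike of the plate alone.

How it is judged (in metres and radians):
On the way:
1. the plate is tipped up by more than 60 degrees, its leading edge still down at the foot of the board's open edge (angle between plate's own z axis and vertical between 1.05 and 2.2 rad and x of plate_lead in the frame of board between -0.115 and -0.065 m and height (world z) of plate_lead below 0.03 m), for 0.02 s.
At the end, for the whole second after the job is handed in: The plate lies flat on the drilling board with its other face up, within 5 mm of the fence and square to it within 4 degrees, wholly on the deck (its centre within 50 mm of the board's middle line), at rest (angle between plate's own z axis and vertical above 3.05 rad and height (world z) of plate between 0.017 and 0.025 m and x of plate_trail in the frame of board above 0.06 m and y of plate in the frame of board between -0.05 and 0.05 m and angle between the x axis of plate and the x axis of board, either way round below 0.07 rad and linear speed of plate below 0.01 m/s and angular speed of plate below 0.1 rad/s); the robot touches nothing.
It fails at once if the plate is lifted or carried (its centre more than 75 mm or its leading edge more than 45 mm above the bench) (height (world z) of plate above 0.075 m or height (world z) of plate_lead above 0.045 m).
It fails at once if a bystander is moved by more than 15 mm (distance of any of disc, tape, bolt, screwdriver, spanner, oil, block from where it was at the start of the episode above 0.015 m).
It also fails if it takes over 64 s, if anything falls off the work surface, if the arm or the gripper's body presses on something with over 40 N, if the wrist force passes 120 N, or if a joint passes its speed limit or range.

## Working session

There is one attempt and no reset: what is moved stays moved. The work goes in short steps, Python scripts to look and compute and a tool call to move; the robot and the scene stay as the last step left them, time stands still between calls to the robot, and variables do not carry over. Pictures are saved under pics/ and viewed, about 8 in all and at most 12, crops included, and the job is handed in when it is done.

Besides the shell and the picture viewer there is one more tool, called after ">>>" as name(argument=value, ...), one argument or row to a line, values as JSON. jog_arm: Moves the arm, as the interface text tells. Its arguments: {"type":"object","properties":{"increments":{"type":"array"},"grip_force":{"type":"number"}},"required":["increments"]}

```bash
ls; mkdir -p pics; python3 - <<'E'
from rig import status, eyes, job, robot
import cv2
print(status.get_state()); print(robot.tips_ahead)
for n in("top","side"):
    p=eyes.snapshot(n); cv2.imwrite(f"pics/{n}0.png",p["frame"])
    print(n,p["mtx"].tolist(),p["R"].tolist(),p["t"].tolist())
    for t in("plate","plate_lead","plate_trail","board","board_step","board_fence"):
        print(t,[(r["point"],r["score"]) for r in eyes.tip_of(t,p)][:3])
E
```

```text
pics
{'time_s': 0.0, 'joint_pos': array([-6.76090648e+01,  1.22236422e+01, -2.00841996e+00,  7.58314739e+01,
       -1.66659983e-03,  9.00011878e+01]), 'joint_vel': array([ 0.07558022,  0.02110186,  0.09878843, -0.01509817, -0.07567326,
        0.03181678]), 'joint_efforts': array([ 3.55649259e-03, -6.86163282e+01,  4.87119484e+01,  1.75731105e-02,
        3.14878744e-04,  2.45180269e-05]), 'tcp_pos': array([ 0.19031578, -0.46197346,  0.21472505]), 'eef_rot': array([-1.79936464e+02,  1.66791603e-03,  2.23897492e+01]), 'force': array([ 0.28081695,  0.13574368, -1.08660279]), 'ft_torque': array([ 0.00399216, -0.0261284 , -0.06930938]), 'width': 1.0007916420959455}
0.017
top [[612.118775702223, 0.0, 326.3823033194361], [0.0, 612.118775702223, 236.84504094655898], [0.0, 0.0, 1.0]] [[-0.02029078135184143, -0.9997856133049567, -0.0041245145850951955], [-0.9959022629912461, 0.020575269086738485, -0.0880644131924068], [0.0881303963513521, 0.0023207176560713586, -0.9961062430827918]] [-0.028473830694542606, 0.5911144243240152, 1.5400678329177035]
plate [([506.6, 316.7], 0.96), ([393.0, 256.8]
[... 379 characters left out ...]
4, 243.02264233495845], [0.0, 0.0, 1.0]] [[0.9860988922005216, -0.16615837134267153, -0.0006086326105926578], [-0.12669961490968212, -0.7495434029480703, -0.6497167803579995], [0.10749968550020063, 0.6407621108724966, -0.7601761209664379]] [-0.5748871658619787, 0.08912094657998071, 1.2958643775549463]
plate [([310.7, 321.9], 0.96), ([221.6, 279.7], 0.94), ([356.5, 264.3], 0.9)]
plate_lead [([294.4, 327.7], 0.96), ([209.7, 293.7], 0.76), ([348.4, 256.6], 0.63)]
plate_trail [([253.3, 450.2], 0.96), ([372.4, 277.4], 0.91), ([330.8, 314.5], 0.61)]
board [([325.5, 224.7], 0.9)]
board_step [([342.3, 238.1], 0.78)]
board_fence [([316.4, 200.4], 0.76), ([271.4, 394.6], 0.56), ([282.8, 243.6], 0.17)]
```

View pics/top0.png

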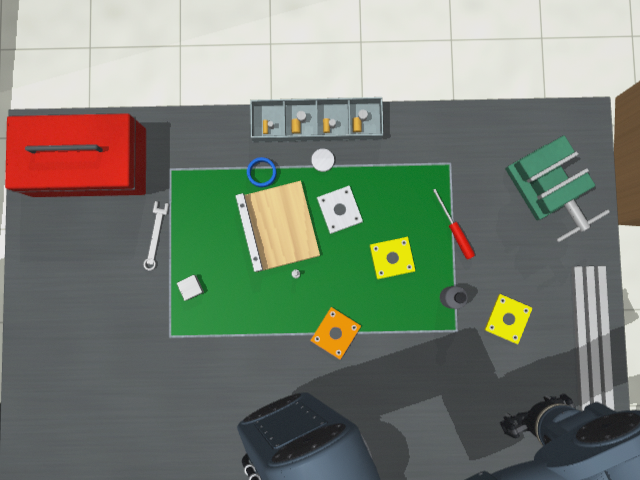

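View pics/side0.png

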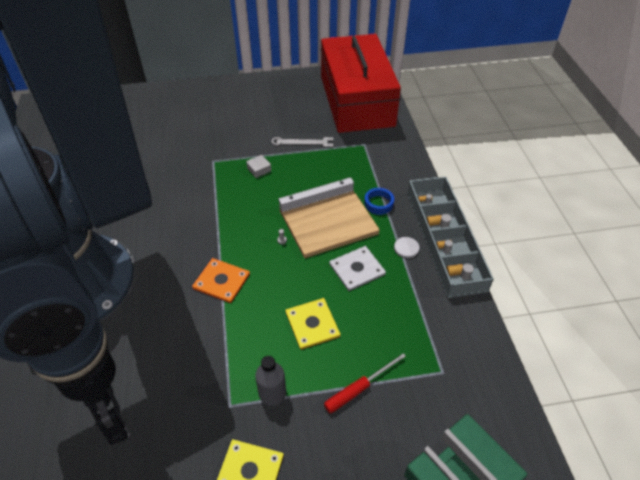

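The top view shows the silver plate at about (340,209) and the board at (279,228) with its fence on the left at (250,232). The yellow look-alike is behind at (393,257), the disc at (322,160) and the bolt at (296,273). Next I'll measure the poses.

```bash
cat > h.py <<'E'
from rig import status, eyes, job, robot
import cv2, numpy as np
def w(p,uv,z):
    uv=np.atleast_2d(np.asarray(uv,float)); d=np.c_[uv,np.ones(len(uv))]@np.linalg.inv(p["mtx"]).T@p["R"]
    c=-p["R"].T@p["t"]; return (c+d*((z-c[2])/d[:,2])[:,None])[:,:2]
def rect(p,mask,z):
    cs,_=cv2.findContours(mask.astype(np.uint8),cv2.RETR_EXTERNAL,cv2.CHAIN_APPROX_NONE)
    c=max(cs,key=cv2.contourArea)[:,0]
    r=cv2.minAreaRect((w(p,c,z)*1000).astype(np.float32)); return r, cv2.boxPoints(r)
E
python3 - <<'E'
from h import *
np.set_printoptions(precision=1,suppress=True)
for n in("top","side"):
    p=eyes.snapshot(n)
    for t,z in(("plate",.01),("board",.016),("disc",.01),("tape",.024),("bolt",.038),("oil",.13)):
        for r in eyes.outline_of(t,p)[:4]:
            q,b=rect(p,r["mask"],z); print(n,t,round(r["score"],2),r["bbox"],np.array(q[0]),np.array(q[1]),round(q[2],1),b.ravel() if t in("plate","board") else "")
    print({t:[(w(p,r["point"],z)[0]*1000) for r in eyes.tip_of(t,p)[:3]] for t,z in(("board_step",.016),("board_fence",.016),("plate",.01),("board",.0))})
    # deck by colour
    h=cv2.cvtColor(p["frame"],cv2.COLOR_BGR2HSV); m=cv2.inRange(h,(8,40,120),(25,140,255))
    m[:150]=0;m[280:]=0; q,b=rect(p,m,.016); print("deck",q,b.ravel())
E
```

```text
top plate 0.84 [311.4, 308.1, 361.3, 363.9] [346.4 -58.7] [ 92.1 100.2] 57.0 [ 279.3  -70.   363.4 -124.6  413.5  -47.4  329.5    7.2]
top plate 0.82 [372.3, 235.1, 414.5, 278.3] [ 535.4 -209.8] [ 90.9 102.6] 11.1 [ 480.9 -168.3  500.6 -268.9  589.9 -251.4  570.1 -150.7]
top plate 0.75 [314.4, 187.2, 360.6, 235.3] [663.2 -75.5] [103.2  93.7] 18.1 [ 599.6  -46.9  628.7 -136.   726.8 -104.   697.7  -14.9]
top plate 0.75 [487.5, 294.4, 532.8, 345.4] [ 373.2 -499.6] [ 91.3 100.1] 66.7 [ 309.2 -521.7  401.2 -561.3  437.3 -477.4  345.3 -437.8]
top board 0.84 [233.9, 182.5, 323.9, 271.7] [624.8  86.1] [206.5 178. ] 13.1 [504.  149.3 544.4 -24.  745.6  22.8 705.2 196.2]
top tape 0.84 [245.2, 159.0, 276.8, 188.1] [764.5 123.2] [77.8 75.3] 44.4 
top bolt 0.49 [233.4, 183.7, 321.3, 273.7] [622.2  83.9] [203.  173.6] 13.1 
top bolt 0.39 [291.2, 268.3, 297.8, 276.9] [499.3  38. ] [15.2 15.1] 88.8 
{'board_step': [array([650.1,   1.6])], 'board_fence': [array([607. , 149.9]), array([ 441.5, -351.3])], 'plate': [array([ 545.8, -208.5]), array([345.4, -56.2]), array([664.5, -71.6])], 'board': [array
[... 960 characters left out ...]
.0, 216.5] [757.7 112.9] [90.  80.7] 80.4 
side bolt 0.67 [394.1, 235.9, 420.6, 259.1] [781.6 -60.2] [59.7 57.4] 48.3 
side bolt 0.47 [279.0, 232.2, 284.3, 246.1] [496.6  21.5] [44.8 16.7] 83.1 
side oil 0.89 [255.0, 355.5, 287.3, 407.1] [ 430.2 -390.7] [96.6 50.4] 89.2 
side oil 0.7 [278.1, 178.2, 381.3, 256.4] [602.2 -12.7] [194.6 188. ] 12.9 
{'board_step': [array([644.3,   4.9])], 'board_fence': [array([609.1, 147.7])], 'plate': [array([ 526.6, -207.2]), array([655. , -79.5]), array([ 371.3, -505.2])], 'board': [array([629.3,  87.2])]}
deck ((624.4339599609375, 69.55592346191406), (202.15283203125, 146.58978271484375), 13.276747703552246) [509.2 117.7 542.9 -25.  739.6  21.4 706.  164.1]
```

>>> jog_arm(
  increments=[
    [0,0,0,0,0,-6.75,120],
    [0,0,0,0,0,-6.75,120],
    [0,0,0,0,0,-6.75,120],
    [0,0,0,0,0,-6.75,120],
    [0,0,0,0,0,-6.75,120],
    [0,0,0,0,0,-6.75,120],
    [0,0,0,0,0,-6.75,120],
    [0,0,0,0,0,-6.75,120],
    [0,0,0,0,0,-6.75,120],
    [0,0,0,0,0,-6.75,120],
    [0,0,0,0,0,-6.75,120],
    [0,0,0,0,0,-6.65,120],
  ],
)

```text
time_s: 2.8
tcp_pos: [0.1905, -0.4623, 0.2152]
eef_rot: [180.0, 0.0, 103.6]
force: [-1.4, -0.3, 1.1]
width: 0.529
```

>>> jog_arm(
  increments=[
    [10,29,0,0,0,0,120],
    [10,29,0,0,0,0,120],
    [10,29,0,0,0,0,120],
    [10,29,0,0,0,0,120],
    [10,29,0,0,0,0,120],
    [10,29,0,0,0,0,120],
    [10,29,0,0,0,0,120],
    [10,29,0,0,0,0,120],
    [10,29,0,0,0,0,120],
    [10,29,0,0,0,0,120],
    [10,29,0,0,0,0,120],
    [10,29,0,0,0,0,120],
    [10,29,0,0,0,0,120],
    [10,29,0,0,0,0,120],
    [10,29,0,0,0,0,120],
    [10,29,0,0,0,0,120],
    [10,29,0,0,0,0,120],
    [10,29,0,0,0,0,120],
    [8,26,0,0,0,0,120],
    [0,0,0,0,0,0,120],
  ],
)

```text
time_s: 4.47
tcp_pos: [0.6834, -0.1501, 0.2132]
eef_rot: [-179.9, -0.1, 103.5]
force: [-1.3, -0.3, -1.0]
width: 0.53
```

>>> jog_arm(
  increments=[
    [0,-2,25,0,0,0,120],
    [0,-2,30,0,0,0,120],
    [0,0,30,0,0,0,120],
    [0,0,30,0,0,0,120],
    [0,0,30,0,0,0,120],
    [0,0,25,0,0,0,120],
    [0,0,15,0,0,0,120],
    [0,0,5,0,0,0,120],
    [0,0,0,0,0,0,120],
    [0,0,0,0,0,0,120],
  ],
)

```text
time_s: 5.3
tcp_pos: [0.677, -0.1544, 0.0261]
eef_rot: [180.0, 0.0, 103.3]
force: [-0.1, -0.7, 0.9]
width: 0.533
```

```bash
python3 - <<'E'
from h import *
print(status.get_state()["tcp_pos"],status.get_state()["force"])
a=eyes.snapshot("side")["frame"][180:320,260:420]; b=eyes.snapshot("top")["frame"][150:290,230:390]
cv2.imwrite("pics/c1.png",np.vstack([cv2.resize(x,None,fx=4,fy=2.1,interpolation=3) if 0 else cv2.resize(x,(340*1,297)) for x in(a,b)]))
E
```

```text
[ 0.67703156 -0.15443578  0.02614893] [-0.06050135 -0.72854669  0.85127292]
```

View pics/c1.png

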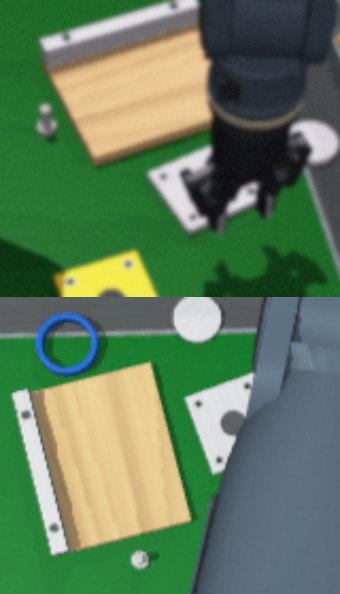

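The fingers are behind the plate's trailing edge, clear of it. Next I'll feel for the bench gently.

>>> jog_arm(
  increments=[
    [0,0,6,0,0,0,120],
    [0,0,3,0,0,0,120],
    [0,0,1,0,0,0,120],
    [0,0,0,0,0,0,120],
  ],
)

```text
time_s: 5.73
tcp_pos: [0.6764, -0.1542, 0.0149]
eef_rot: [-180.0, -0.0, 103.3]
force: [-0.6, 0.0, 0.0]
width: 0.531
```

>>> jog_arm(
  increments=[
    [0,0,1,0,0,0,120],
    [0,0,0,0,0,0,120],
  ],
)

```text
time_s: 5.9
tcp_pos: [0.6766, -0.1543, 0.0141]
eef_rot: [-180.0, -0.0, 103.3]
force: [-0.2, 0.3, -0.0]
width: 0.525
```

>>> jog_arm(
  increments=[
    [0,0,1,0,0,0,120],
    [0,0,0,0,0,0,120],
  ],
)

```text
time_s: 6.07
tcp_pos: [0.6766, -0.1543, 0.0131]
eef_rot: [-180.0, -0.0, 103.3]
force: [0.0, 0.5, -0.8]
width: 0.53
```

>>> jog_arm(
  increments=[
    [0,0,1,0,0,0,120],
    [0,0,0,0,0,0,120],
  ],
)

```text
time_s: 6.23
tcp_pos: [0.6766, -0.1542, 0.012]
eef_rot: [-180.0, -0.0, 103.3]
force: [0.1, -0.4, 0.2]
width: 0.528
```

>>> jog_arm(
  increments=[
    [0,0,1,0,0,0,120],
    [0,0,0,0,0,0,120],
  ],
)

```text
time_s: 6.4
tcp_pos: [0.6766, -0.1543, 0.011]
eef_rot: [-180.0, -0.0, 103.3]
force: [0.1, -1.0, -0.1]
width: 0.53
```

>>> jog_arm(
  increments=[
    [0,0,1,0,0,0,120],
    [0,0,0,0,0,0,120],
  ],
)

```text
time_s: 6.57
tcp_pos: [0.6766, -0.1542, 0.01]
eef_rot: [-180.0, -0.0, 103.3]
force: [0.5, 0.2, -0.2]
width: 0.527
```

>>> jog_arm(
  increments=[
    [0,0,1,0,0,0,120],
    [0,0,0,0,0,0,120],
  ],
)

```text
time_s: 6.73
tcp_pos: [0.6766, -0.1542, 0.009]
eef_rot: [-180.0, -0.0, 103.3]
force: [1.2, 0.0, -0.3]
width: 0.533
```

>>> jog_arm(
  increments=[
    [0,0,1,0,0,0,120],
    [0,0,0,0,0,0,120],
  ],
)

```text
time_s: 6.9
tcp_pos: [0.6766, -0.1543, 0.008]
eef_rot: [-180.0, -0.0, 103.3]
force: [0.4, -0.6, -1.1]
width: 0.531
```

>>> jog_arm(
  increments=[
    [0,0,1,0,0,0,120],
    [0,0,0,0,0,0,120],
  ],
)

```text
time_s: 7.07
tcp_pos: [0.6766, -0.1542, 0.007]
eef_rot: [-180.0, -0.0, 103.3]
force: [0.2, 0.2, -0.1]
width: 0.53
```

```bash
python3 - <<'E'
from h import *
a=eyes.snapshot("side")["frame"][210:310,310:420]
cv2.imwrite("pics/c2.png",cv2.resize(a,(660,600),interpolation=2))
E
```

```text
(no output)
```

View pics/c2.png

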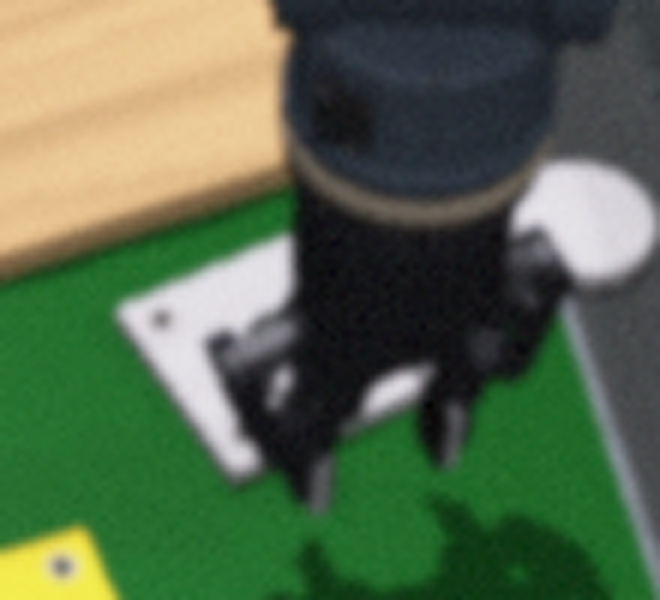

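```bash
python3 - <<'E'
from h import *
p=eyes.snapshot("side")
for s in(-30,30):
  for z in(0,.005,.01,.02):
    X=p["R"]@np.array([.6766+s*.973e-3,-.1542+s*.23e-3,z])+p["t"]; q=p["mtx"]@X; print(s,z,q[:2]/q[2])
E
```

```text
-30 0 [358.58908409 299.57285167]
-30 0.005 [358.70836175 298.30236107]
-30 0.01 [358.82836211 297.02417264]
-30 0.02 [359.07055736 294.44442067]
30 0 [382.27707472 291.14927108]
30 0.005 [382.46563261 289.86872255]
30 0.01 [382.65531937 288.58050761]
30 0.02 [383.03812026 285.98080147]
```

>>> jog_arm(
  increments=[
    [0,0,1,0,0,0,120],
    [0,0,0,0,0,0,120],
  ],
)

```text
time_s: 7.33
tcp_pos: [0.6766, -0.1542, 0.006]
eef_rot: [-180.0, -0.0, 103.3]
force: [-0.1, 0.5, 0.3]
width: 0.528
```

>>> jog_arm(
  increments=[
    [0,0,1,0,0,0,120],
    [0,0,0,0,0,0,120],
  ],
)

```text
time_s: 7.5
tcp_pos: [0.6766, -0.1542, 0.005]
eef_rot: [-180.0, -0.0, 103.3]
force: [-0.4, -0.2, -0.1]
width: 0.532
```

>>> jog_arm(
  increments=[
    [0,0,1,0,0,0,120],
    [0,0,0,0,0,0,120],
  ],
)

```text
time_s: 7.67
tcp_pos: [0.6766, -0.1543, 0.004]
eef_rot: [-180.0, -0.0, 103.3]
force: [-0.5, -0.0, 0.2]
width: 0.531
```

>>> jog_arm(
  increments=[
    [0,0,1,0,0,0,120],
    [0,0,1,0,0,0,120],
    [0,0,0,0,0,0,120],
  ],
)

```text
time_s: 7.92
tcp_pos: [0.6766, -0.1542, 0.0019]
eef_rot: [-180.0, -0.0, 103.3]
force: [-0.8, -0.2, 0.8]
width: 0.532
```

>>> jog_arm(
  increments=[
    [0,0,1,0,0,0,120],
    [0,0,1,0,0,0,120],
    [0,0,0,0,0,0,120],
  ],
)

```text
time_s: 8.17
tcp_pos: [0.6765, -0.1542, -0.0]
eef_rot: [-180.0, -0.0, 103.3]
force: [0.4, -0.3, 0.6]
width: 0.528
```

```bash
python3 - <<'E'
from h import *
print(robot.tips_ahead,[x for x in dir(robot) if x[0]!='_'])
a=eyes.snapshot("side")["frame"][250:320,330:407]
cv2.imwrite("pics/c3.png",cv2.resize(a,(660,600),interpolation=2))
E
```

```text
0.017 ['PlanningError', 'tips_ahead']
```

View pics/c3.png

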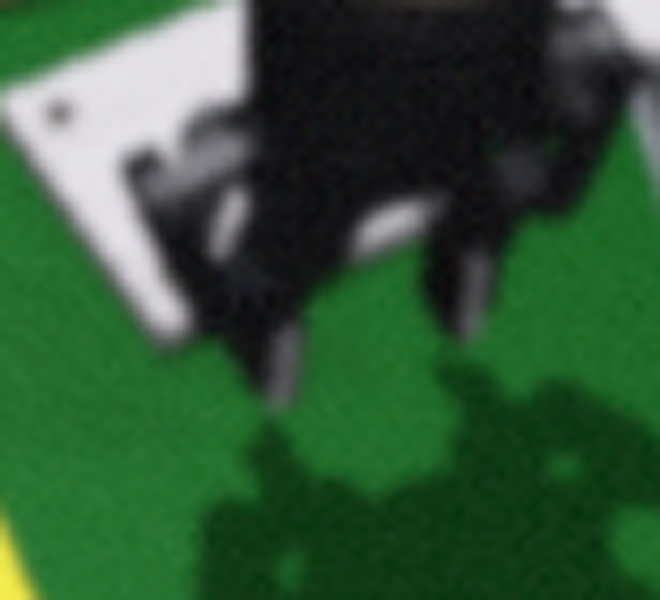

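The tips are about 5 mm above their shadows, so I'll keep feeling downward.

>>> jog_arm(
  increments=[
    [0,0,1,0,0,0,120],
    [0,0,1,0,0,0,120],
    [0,0,0,0,0,0,120],
  ],
)

```text
time_s: 8.47
tcp_pos: [0.6766, -0.1542, -0.002]
eef_rot: [-180.0, -0.0, 103.3]
force: [0.5, -0.4, 0.4]
width: 0.532
```

>>> jog_arm(
  increments=[
    [0,0,1,0,0,0,120],
    [0,0,0,0,0,0,120],
  ],
)

```text
time_s: 8.63
tcp_pos: [0.6766, -0.1543, -0.003]
eef_rot: [-180.0, -0.0, 103.3]
force: [-0.0, -0.1, 0.2]
width: 0.529
```

>>> jog_arm(
  increments=[
    [0,0,1,0,0,0,120],
    [0,0,0,0,0,0,120],
  ],
)

```text
time_s: 8.8
tcp_pos: [0.6766, -0.1542, -0.0039]
eef_rot: [-180.0, -0.0, 103.3]
force: [0.5, -0.4, -0.5]
width: 0.529
```

>>> jog_arm(
  increments=[
    [0,0,1,0,0,0,120],
    [0,0,0,0,0,0,120],
  ],
)

```text
time_s: 8.97
tcp_pos: [0.6766, -0.1542, -0.005]
eef_rot: [-180.0, -0.0, 103.3]
force: [-0.4, 0.3, 0.2]
width: 0.528
```

>>> jog_arm(
  increments=[
    [0,0,1,0,0,0,120],
    [0,0,0,0,0,0,120],
  ],
)

```text
time_s: 9.13
tcp_pos: [0.6766, -0.1543, -0.006]
eef_rot: [-180.0, -0.0, 103.3]
force: [-0.5, -0.4, -0.7]
width: 0.529
```

>>> jog_arm(
  increments=[
    [0,0,1,0,0,0,120],
    [0,0,0,0,0,0,120],
  ],
)

```text
time_s: 9.3
tcp_pos: [0.6766, -0.1542, -0.007]
eef_rot: [-180.0, -0.0, 103.3]
force: [0.2, 0.2, 0.1]
width: 0.528
```

>>> jog_arm(
  increments=[
    [0,0,1,0,0,0,120],
    [0,0,0,0,0,0,120],
  ],
)

```text
time_s: 9.47
tcp_pos: [0.6766, -0.1543, -0.008]
eef_rot: [-180.0, -0.0, 103.3]
force: [-1.0, 0.4, -0.1]
width: 0.533
```

```bash
python3 - <<'E'
from h import *
a=eyes.snapshot("side")["frame"][250:320,330:407]
cv2.imwrite("pics/c4.png",cv2.resize(a,(660,600),interpolation=2))
E
```

```text
(no output)
```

View pics/c4.png

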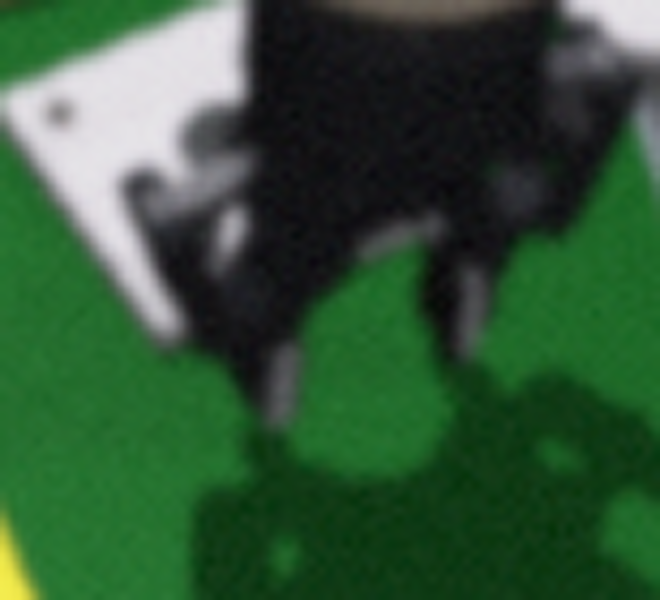

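>>> jog_arm(
  increments=[
    [0,0,1,0,0,0,120],
    [0,0,0,0,0,0,120],
  ],
)

```text
time_s: 9.68
tcp_pos: [0.6766, -0.1542, -0.0089]
eef_rot: [-180.0, -0.0, 103.3]
force: [-0.4, -0.1, 0.6]
width: 0.527
```

>>> jog_arm(
  increments=[
    [0,0,1,0,0,0,120],
    [0,0,0,0,0,0,120],
  ],
)

```text
time_s: 9.85
tcp_pos: [0.6766, -0.1542, -0.01]
eef_rot: [-180.0, -0.0, 103.3]
force: [-0.5, -0.5, 0.1]
width: 0.529
```

>>> jog_arm(
  increments=[
    [0,0,1,0,0,0,120],
    [0,0,0,0,0,0,120],
  ],
)

```text
time_s: 10.02
tcp_pos: [0.6766, -0.1542, -0.011]
eef_rot: [-180.0, -0.0, 103.3]
force: [0.6, 0.9, -0.3]
width: 0.525
```

>>> jog_arm(
  increments=[
    [0,0,1,0,0,0,120],
    [0,0,0,0,0,0,120],
  ],
)

```text
time_s: 10.18
tcp_pos: [0.6766, -0.1542, -0.012]
eef_rot: [-180.0, -0.0, 103.3]
force: [-0.6, 0.1, -0.4]
width: 0.53
```

>>> jog_arm(
  increments=[
    [0,0,1,0,0,0,120],
    [0,0,0,0,0,0,120],
  ],
)

```text
time_s: 10.35
tcp_pos: [0.6766, -0.1542, -0.013]
eef_rot: [-180.0, -0.0, 103.3]
force: [-0.4, -0.4, 1.3]
width: 0.53
```

```bash
python3 - <<'E'
from h import *
print(status.get_state()["force"])
a=eyes.snapshot("side")["frame"][270:320,340:395]
cv2.imwrite("pics/c5.png",cv2.resize(a,(660,600),interpolation=2))
E
```

```text
[-0.40065432 -0.35068175  1.28455491]
```

View pics/c5.png

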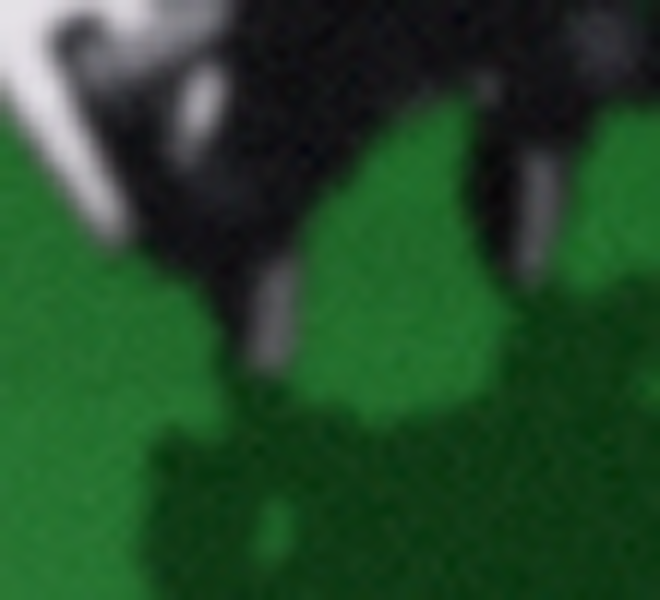

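>>> jog_arm(
  increments=[
    [5,0,0,0,0,0,120],
    [8,0,0,0,0,0,120],
    [5,0,0,0,0,0,120],
    [4,0,0,0,0,0,120],
    [4,0,0,0,0,0,120],
    [4,0,0,0,0,0,120],
    [4,0,0,0,0,0,120],
    [4,0,0,0,0,0,120],
    [4,0,0,0,0,0,120],
    [4,0,0,0,0,0,120],
    [3,0,0,0,0,0,120],
    [0,0,0,0,0,0,120],
  ],
)

```text
time_s: 11.4
tcp_pos: [0.6653, -0.1059, -0.0128]
eef_rot: [180.0, -0.0, 103.3]
force: [-0.6, 0.7, -0.1]
width: 0.533
```

```bash
python3 - <<'E'
from h import *
print(status.get_state()["force"])
p=eyes.snapshot("side");a=p["frame"][200:300,290:400]
cv2.imwrite("pics/c6.png",cv2.resize(a,(660,600),interpolation=2))
for t in("plate_lead","plate_trail","plate"): print(t,[(r["point"],r["score"],w(p,r["point"],.005)) for r in eyes.tip_of(t,p)][:3])
E
```

```text
[-0.56340671  0.72672918 -0.122938  ]
plate_lead [([209.4, 292.0], 0.82, array([[ 0.31624072, -0.08752016]])), ([295.8, 328.4], 0.77, array([[ 0.49654953, -0.21566396]])), ([344.0, 245.8], 0.67, array([[ 0.64498814, -0.00348011]]))]
plate_trail [([333.4, 317.7], 0.91, array([[ 0.58171458, -0.20234883]])), ([254.3, 450.4], 0.71, array([[ 0.38374415, -0.4637561 ]])), ([229.0, 267.9], 0.69, array([[ 0.36460131, -0.02524045]]))]
plate [([248.1, 473.0], 0.98, array([[ 0.36892077, -0.50263938]])), ([223.3, 279.8], 0.97, array([[ 0.3493809 , -0.05807042]])), ([312.2, 323.3], 0.85, array([[ 0.53356688, -0.20881409]]))]
```

View pics/c6.png

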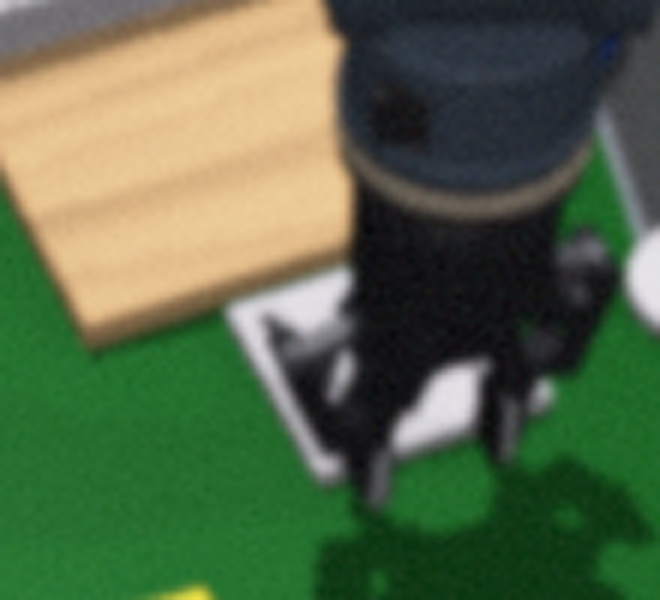

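The plate is square to the riser with a gap of a few mm, and both fingers are on its trailing edge.

>>> jog_arm(
  increments=[
    [2,0,0,0,0,0,120],
    [2,0,0,0,0,0,120],
    [1,0,0,0,0,0,120],
    [0,0,0,0,0,0,120],
  ],
)

```text
time_s: 11.93
tcp_pos: [0.6642, -0.1015, -0.0128]
eef_rot: [-180.0, -0.0, 103.3]
force: [-0.6, 0.6, -0.2]
width: 0.528
```

>>> jog_arm(
  increments=[
    [1,0,0,0,0,0,120],
    [1,0,0,0,0,0,120],
    [0,0,0,0,0,0,120],
  ],
)

```text
time_s: 12.18
tcp_pos: [0.6638, -0.0996, -0.0128]
eef_rot: [-180.0, -0.0, 103.3]
force: [1.1, -0.2, -0.1]
width: 0.529
```

>>> jog_arm(
  increments=[
    [1,0,0,0,0,0,120],
    [0,0,0,0,0,0,120],
  ],
)

```text
time_s: 12.35
tcp_pos: [0.6635, -0.0987, -0.0128]
eef_rot: [-180.0, -0.0, 103.3]
force: [-0.0, -0.6, -0.3]
width: 0.532
```

>>> jog_arm(
  increments=[
    [1,0,0,0,0,0,120],
    [0,0,0,0,0,0,120],
  ],
)

```text
time_s: 12.52
tcp_pos: [0.6633, -0.0977, -0.0128]
eef_rot: [-180.0, -0.0, 103.3]
force: [0.4, -1.5, 0.5]
width: 0.53
```

>>> jog_arm(
  increments=[
    [1,0,0,0,0,0,120],
    [0,0,0,0,0,0,120],
  ],
)

```text
time_s: 12.68
tcp_pos: [0.6631, -0.0967, -0.0128]
eef_rot: [180.0, -0.0, 103.3]
force: [1.1, -0.9, -0.6]
width: 0.534
```

>>> jog_arm(
  increments=[
    [1,0,0,0,0,0,120],
    [0,0,0,0,0,0,120],
  ],
)

```text
time_s: 12.85
tcp_pos: [0.6631, -0.0965, -0.0127]
eef_rot: [180.0, 0.1, 103.3]
force: [1.1, -5.6, -1.3]
width: 0.529
```

Contact with the riser came at TCP u of about -98.4 mm, with stiffness of about 7 N/mm. Next I'll preload and start the arc.

>>> jog_arm(
  increments=[
    [1.2,0,0,0,0,0,120],
    [0,0,0,0,0,0,120],
  ],
)

```text
time_s: 13.02
tcp_pos: [0.6631, -0.0963, -0.0125]
eef_rot: [180.0, 0.2, 103.2]
force: [1.1, -10.5, -0.7]
width: 0.529
```

>>> jog_arm(
  increments=[
    [0,0,-2,0,0,0,120],
    [0.1,0,-1.8,0,0,0,120],
    [0.1,0,-1.9,0,0,0,120],
    [0.2,0,-2,0,0,0,120],
  ],
)

```text
time_s: 13.35
tcp_pos: [0.663, -0.0959, -0.0047]
eef_rot: [180.0, 0.2, 103.2]
force: [2.2, -11.1, -0.4]
width: 0.523
```

```bash
python3 - <<'E'
from h import *
print(status.get_state()["force"],status.get_state()["ft_torque"])
p=eyes.snapshot("side");a=p["frame"][215:295,300:388]
cv2.imwrite("pics/c7.png",cv2.resize(a,(660,600),interpolation=2))
E
```

```text
[  2.21409345 -11.06239111  -0.36761284] [-2.3507083  -0.39445655  0.04858293]
```

View pics/c7.png

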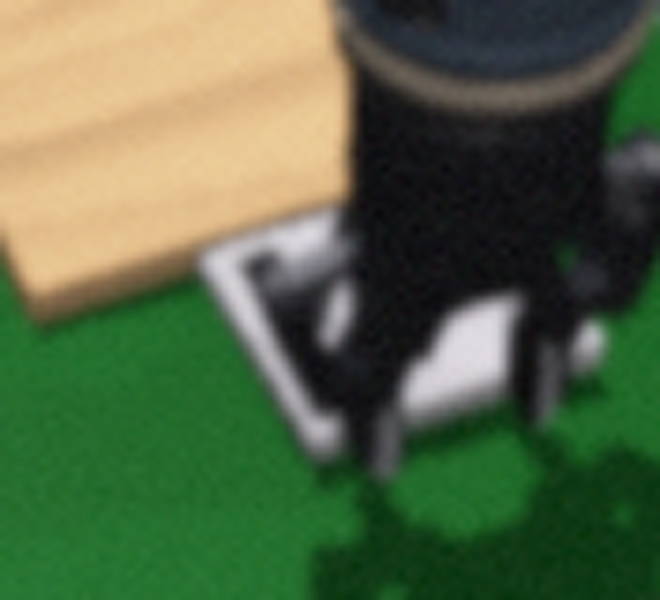

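The trailing edge is lifting, with a shadow gap under it. I'll continue the arc.

>>> jog_arm(
  increments=[
    [1,0,-1.9,0,0,0,120],
    [0.4,0,-3.8,0,0,0,120],
    [0.6,0,-3.8,0,0,0,120],
    [0.8,0,-3.8,0,0,0,120],
  ],
)

```text
time_s: 13.73
tcp_pos: [0.6625, -0.0937, 0.0089]
eef_rot: [180.0, 0.2, 103.2]
force: [2.5, -14.6, 1.9]
width: 0.53
```

>>> jog_arm(
  increments=[
    [0.9,0,-3.7,0,0,0,120],
    [1.1,0,-3.7,0,0,0,120],
    [1.2,0,-3.6,0,0,0,120],
    [1.4,0,-3.6,0,0,0,120],
  ],
)

```text
time_s: 14.07
tcp_pos: [0.6614, -0.0889, 0.0237]
eef_rot: [180.0, 0.2, 103.2]
force: [0.8, -12.7, 4.5]
width: 0.531
```

>>> jog_arm(
  increments=[
    [1.8,0,-3.5,0,0,0,120],
    [1.9,0,-3.4,0,0,0,120],
    [2,0,-3.3,0,0,0,120],
    [2.1,0,-3.2,0,0,0,120],
  ],
)

```text
time_s: 14.4
tcp_pos: [0.6597, -0.0809, 0.0372]
eef_rot: [179.9, 0.2, 103.2]
force: [1.4, -11.0, 5.4]
width: 0.531
```

>>> jog_arm(
  increments=[
    [2.2,0,-3.1,0,0,0,120],
    [2.4,0,-3,0,0,0,120],
    [2.5,0,-2.9,0,0,0,120],
  ],
)

```text
time_s: 14.65
tcp_pos: [0.6581, -0.0736, 0.0462]
eef_rot: [179.9, 0.1, 103.2]
force: [0.7, -7.8, 5.5]
width: 0.529
```

>>> jog_arm(
  increments=[
    [2.6,0,-2.4,0,0,0,120],
    [2.7,0,-2.4,0,0,0,120],
    [2.8,0,-2.2,0,0,0,120],
  ],
)

```text
time_s: 14.9
tcp_pos: [0.6563, -0.0658, 0.0534]
eef_rot: [179.9, 0.1, 103.2]
force: [0.2, -7.2, 8.6]
width: 0.531
```

```bash
python3 - <<'E'
from h import *
print(status.get_state()["force"],status.get_state()["ft_torque"])
p=eyes.snapshot("side");a=p["frame"][195:275,300:388]
cv2.imwrite("pics/c8.png",cv2.resize(a,(660,600),interpolation=2))
E
```

```text
[ 0.18586193 -7.16727969  8.55490604] [-1.65707203 -0.16740979 -0.0248394 ]
```

View pics/c8.png

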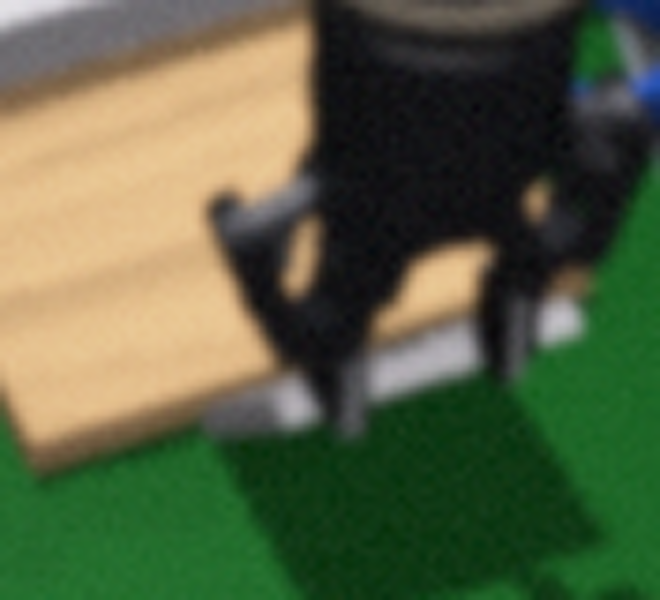

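The plate is standing at about 48° with the fingertips on its trailing edge face, and the force is radial. I'll continue.

>>> jog_arm(
  increments=[
    [3,0,-2.5,0,0,0,120],
    [3.1,0,-2.5,0,0,0,120],
    [3.2,0,-2.4,0,0,0,120],
  ],
)

```text
time_s: 15.2
tcp_pos: [0.6539, -0.0561, 0.0605]
eef_rot: [179.9, 0.1, 103.3]
force: [0.6, -1.9, 3.1]
width: 0.528
```

>>> jog_arm(
  increments=[
    [3.3,0,-2.2,0,0,0,120],
    [3.4,0,-2.1,0,0,0,120],
    [3.5,0,-2,0,0,0,120],
  ],
)

```text
time_s: 15.45
tcp_pos: [0.651, -0.0453, 0.0661]
eef_rot: [180.0, -0.0, 103.3]
force: [0.9, -0.5, 0.4]
width: 0.528
```

```bash
python3 - <<'E'
from h import *
print(status.get_state()["force"],status.get_state()["ft_torque"])
p=eyes.snapshot("side");a=p["frame"][185:265,300:388]
b=eyes.snapshot("top")["frame"][170:290,240:372]
cv2.imwrite("pics/c9.png",np.vstack([cv2.resize(x,(330,300),interpolation=2) for x in(a,b)]) if 0 else np.hstack([cv2.resize(x,(400,364),interpolation=2) for x in(a,b)]))
for t in("plate_lead","plate_trail"):print(t,[(r["point"],r["score"]) for r in eyes.tip_of(t,p)])
E
```

```text
[ 0.91642017 -0.54248986  0.3792192 ] [-0.10098194 -0.16567965 -0.05456368]
plate_lead [([210.8, 294.7], 0.95), ([343.3, 248.9], 0.83), ([291.7, 329.4], 0.68)]
plate_trail [([355.9, 230.6], 0.95), ([231.4, 264.6], 0.84), ([333.7, 316.1], 0.77), ([255.5, 449.9], 0.7)]
```

View pics/c9.png

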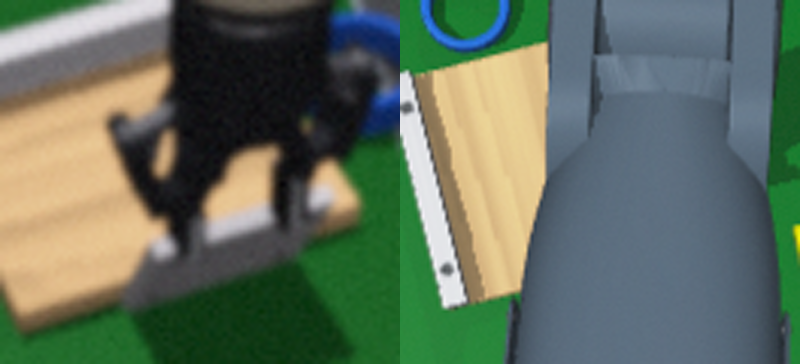

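```bash
python3 - <<'E'
from h import *
p=eyes.snapshot("side")
S=np.array([642,-.5]);X=np.array([-.23,.973]);Y=np.array([.973,.23])
def pr(u,v,z):
    q=p["mtx"]@(p["R"]@np.r_[(S+u*X+v*Y)/1000,z/1000]+p["t"]); return (q[:2]/q[2]).round(1)
c=lambda uv:((uv[0]-300)*4.545,(uv[1]-185)*4.545)
for th in(50,55,60,65,70,75,80):
    t=np.radians(th); C,s_=np.cos(t),np.sin(t)
    f=lambda l,n:(-l*C+n*s_, l*s_+n*C)
    print(th,"lead",pr(f(0,5)[0],0,f(0,5)[1]),"trail",pr(f(90,5)[0],0,f(90,5)[1]),"end corners low/up crop",[tuple(np.round(c(pr(f(90,n)[0],v,f(90,n)[1])))) for v in(-50,50) for n in(0,10)])
print([(r["point"],r["score"]) for t in("plate_lead","plate_trail") for r in eyes.tip_of(t,p)])
print("tips",[tuple(np.round(c(pr(-45.7+8.4,v,z)))) for v in(-27,27) for z in(78,)])
E
```

```text
50 lead [341.9 244.4] trail [353.3 242.6] end corners low/up crop [(np.float64(154.0), np.float64(301.0)), (np.float64(148.0), np.float64(282.0)), (np.float64(334.0), np.float64(242.0)), (np.float64(328.0), np.float64(224.0))]
55 lead [341.8 244.4] trail [352.2 239.4] end corners low/up crop [(np.float64(150.0), np.float64(286.0)), (np.float64(143.0), np.float64(267.0)), (np.float64(330.0), np.float64(228.0)), (np.float64(323.0), np.float64(209.0))]
60 lead [341.8 244.5] trail [351.  236.2] end corners low/up crop [(np.float64(144.0), np.float64(271.0)), (np.float64(137.0), np.float64(253.0)), (np.float64(324.0), np.float64(213.0)), (np.float64(317.0), np.float64(195.0))]
65 lead [341.8 244.5] trail [349.7 233.1] end corners low/up crop [(np.float64(139.0), np.float64(257.0)), (np.float64(131.0), np.float64(239.0)), (np.float64(319.0), np.float64(199.0)), (np.float64(311.0), np.float64(181.0))]
70 lead [341.7 244.6] trail [348.4 230.1] end corners low/up crop [(np.float64(133.0), np.float64(243.0)), (np.float64(125.0), np.float64(225.0)), (np.float64(313.0), np.float64(185.0)), (np.float64(305.0), np.float64(168.0))]
75 lead [341.7 244.6] trail [347.  227.3] end corners low/up crop [(np.float64(127.0), np.float64(230.0)), (np.float64(120.0), np.float64(213.0)), (np.float64(306.0), np.float64(172.0)), (np.float64(299.0), np.float64(156.0))]
80 lead [341.7 244.7] trail [345.6 224.6] end corners low/up crop [(np.float64(121.0), np.float64(216.0)), (np.float64(113.0), np.float64(201.0)), (np.float64(300.0), np.float64(160.0)), (np.float64(292.0), np.float64(145.0))]
[([210.0, 295.1], 0.84), ([344.4, 249.1], 0.83), ([295.2, 326.8], 0.59), ([356.6, 233.5], 0.96), ([330.7, 316.6], 0.58), ([228.7, 264.9], 0.58), ([252.3, 446.1], 0.57)]
tips [(np.float64(180.0), np.float64(247.0)), (np.float64(277.0), np.float64(216.0))]
```

Fitting the picture puts the plate at about 65°, with the lead edge down a few mm off the riser and the fingers behind its upper edge. I'll continue forward and up gently.

>>> jog_arm(
  increments=[
    [3,0,-1.2,0,0,0,120],
    [3,0,-1.2,0,0,0,120],
    [3,0,-1,0,0,0,120],
  ],
)

```text
time_s: 16.05
tcp_pos: [0.6487, -0.0366, 0.0692]
eef_rot: [-180.0, -0.0, 103.3]
force: [0.9, -0.8, -0.0]
width: 0.533
```

>>> jog_arm(
  increments=[
    [3,0,-0.8,0,0,0,120],
    [3,0,-0.6,0,0,0,120],
    [3,0,-0.4,0,0,0,120],
  ],
)

```text
time_s: 16.3
tcp_pos: [0.6467, -0.0278, 0.0711]
eef_rot: [-180.0, -0.0, 103.3]
force: [0.0, -1.0, 2.2]
width: 0.528
```

```bash
python3 - <<'E'
from h import *
print(status.get_state()["force"])
p=eyes.snapshot("side")
print([(t,r["point"],r["score"]) for t in("plate_lead","plate_trail") for r in eyes.tip_of(t,p) if 320<r["point"][0]<400 and r["point"][1]<260])
a=p["frame"][185:265,300:388]
cv2.imwrite("pics/d1.png",cv2.resize(a,(660,600),interpolation=2))
E
```

```text
[ 0.03293396 -0.95274303  2.20562976]
[('plate_lead', [343.9, 246.3], 0.96), ('plate_trail', [350.8, 226.4], 0.82), ('plate_trail', [348.1, 234.2], 0.49)]
```

>>> jog_arm(
  increments=[
    [3,0,0,0,0,0,120],
    [3,0,0,0,0,0,120],
    [3,0,0,0,0,0,120],
    [3,0,0,0,0,0,120],
  ],
)

```text
time_s: 16.78
tcp_pos: [0.6443, -0.0165, 0.0718]
eef_rot: [180.0, 0.0, 103.3]
force: [-2.3, -1.0, 9.7]
width: 0.531
```

```bash
python3 - <<'E'
from h import *
print(status.get_state()["force"])
p=eyes.snapshot("side")
print([(t,r["point"],r["score"]) for t in("plate_lead","plate_trail") for r in eyes.tip_of(t,p) if 320<r["point"][0]<400 and r["point"][1]<260])
E
```

```text
[-2.33159814 -0.95801839  9.67057989]
[('plate_lead', [345.1, 247.8], 0.78), ('plate_trail', [348.8, 221.7], 0.57)]
```

>>> jog_arm(
  increments=[
    [3,0,-0.5,0,0,0,120],
    [3,0,-0.3,0,0,0,120],
    [3,0,-0.2,0,0,0,120],
  ],
)

```text
time_s: 17.18
tcp_pos: [0.642, -0.0075, 0.072]
eef_rot: [-180.0, -0.0, 103.3]
force: [0.0, 0.2, 0.6]
width: 0.53
```

```bash
python3 - <<'E'
from h import *
print(status.get_state()["force"])
p=eyes.snapshot("side")
print([(t,r["point"],r["score"]) for t in("plate_lead","plate_trail") for r in eyes.tip_of(t,p) if 320<r["point"][0]<400 and r["point"][1]<260])
a=p["frame"][185:265,300:388]
cv2.imwrite("pics/d2.png",cv2.resize(a,(660,600),interpolation=2))
E
```

```text
[0.04249942 0.24574516 0.56379033]
[('plate_lead', [346.2, 246.4], 0.6), ('plate_trail', [351.0, 218.6], 0.92)]
```

View pics/d2.png

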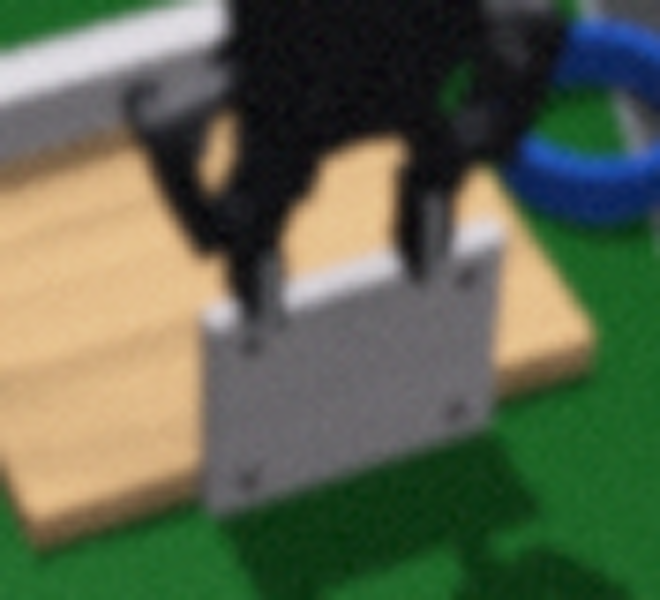

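The plate is nearly upright at the riser, its plain underside facing the camera. The fingers are at its top edge and slightly below it, so I'll push on.

>>> jog_arm(
  increments=[
    [3,0,0,0,0,0,120],
    [3,0,0,0,0,0,120],
    [3,0,0,0,0,0,120],
    [3,0,0,0,0,0,120],
    [3,0,0,0,0,0,120],
  ],
)

```text
time_s: 17.75
tcp_pos: [0.6385, 0.0071, 0.0721]
eef_rot: [-180.0, -0.0, 103.3]
force: [0.5, -0.2, 0.2]
width: 0.522
```

```bash
cat > q.py <<'E'
from h import *
print(status.get_state()["force"])
p=eyes.snapshot("side")
print([(t,r["point"],r["score"]) for t in("plate","plate_lead","plate_trail") for r in eyes.tip_of(t,p) if 280<r["point"][0]<400 and r["point"][1]<260])
print([(r["bbox"],r["score"]) for r in eyes.outline_of("plate",p) if r["bbox"][1]<255])
E
python3 q.py
```

```text
[ 0.51619693 -0.16847007  0.22764202]
[('plate', [341.8, 233.5], 0.97), ('plate', [299.7, 140.2], 0.51), ('plate_lead', [347.4, 248.3], 0.9), ('plate_lead', [302.6, 142.0], 0.73), ('plate_trail', [349.4, 220.1], 0.8), ('plate_trail', [342.5, 232.7], 0.68)]
[([324.5, 216.2, 366.8, 251.9], 0.89)]
```

```bash
cat > asc.py <<'E'
from h import *
import sys
def asc(f,x0,x1,y0,y1):
    h=cv2.cvtColor(f,cv2.COLOR_BGR2HSV).astype(int)
    for y in range(y0,y1):
        s=""
        for x in range(x0,x1):
            H,S,V=h[y,x]
            s+="o" if 8<=H<=25 and S>50 and V>90 else "." if 45<=H<=80 and S>90 else "B" if 100<=H<=130 and S>120 else "#" if V<70 else "W" if V>165 else "+"
        print(y,s)
if __name__=="__main__":
    a=list(map(int,sys.argv[2:])); asc(eyes.snapshot(sys.argv[1])["frame"],*a)
E
python3 asc.py side 315 385 196 256
```

```text
196 #++++######++############################.###########BBBBBBB######BBBB
197 ##########++++######################################BBBBB##.......#+++
198 ##########+o++#####################################BBBB##..........+++
199 +#########+oo+###############+oooooo###############BBBB#...........+++
200 +#########+oo+#############+ooooooooo#############BBBBB#...........+++
201 ++#######+ooo#############ooooooooooo#############BBBBB+............++
202 oo#######oooo############ooooooooooo+#############BBBBBB+...........++
203 oo+######oooo###########+ooooooooooo#########oo+.#BBBBBBB++.........++
204 ooo######oooo###########oooooooooooo########oooo+.BBBBBBBBB++.......++
205 oooo#####+oo+##########+oooooooooooo#######ooooo+++BBBBBBBBBBB++++++B+
206 oooo+#####+#####B######oooooooooooo+#######oooooo++BBBBBBBBBBBBBBBBBBB
207 ooooo################+ooooooooooooo+######+ooooooo++BBBBBBBBBBBBBBBBBB
208 ooooo+###############oooooooooooooo+####+#ooooooooo+BBBBBBBBBBBBBBBBBB
209 oooooo+#############+oooooooooooooo#####+#ooooooooo++BBBBBBBBBBBBBBBBB
210 ooooooo#############ooooooooooooooo#####++oooo
[... 2699 characters left out ...]
.........................
247 oooooooooooo++++++++++++++++++++++#...................................
248 oooooooooooo+++++++++++++++++++#......................................
249 oooooooooooo++++++++++++++++##........................................
250 oooooooooo++++++++++++++++............................................
251 ooooooo+++#++++++++++++...............................................
252 oooo+++##...++++++++..................................................
253 oo++#........+++##....................................................
254 ++#...................................................................
255 ......................................................................
```

```bash
cat > pr.py <<'E'
from h import *
p=eyes.snapshot("side")
S=np.array([642,-.5]);X=np.array([-.23,.973]);Y=np.array([.973,.23])
def pr(u,v,z):
    q=p["mtx"]@(p["R"]@np.r_[(S+u*X+v*Y)/1000,z/1000]+p["t"]); return (q[:2]/q[2]).round(1).tolist()
E
python3 - <<'E'
from pr import *
s=status.get_state(); d=s["tcp_pos"][:2]*1000-S; u,v=d@X,d@Y; print(u,v,s["tcp_pos"][2])
print("tips bottom front/back",[ (z,pr(u+a,v-27,z)) for z in(80,85,90,95) for a in(8,-8)])
for dd in(0,-5,-10):
  for th in(80,85,90,95,100):
    t=np.radians(th); C,s_=np.cos(t),np.sin(t); f=lambda l,n:(dd-10-l*C+n*s_, l*s_+n*C) if th<=90 else (dd-10-l*C+n*s_, l*s_+n*C-10*C)
    print(dd,th,"lowcorner L,R",[pr(*[f(90,0)[0],vv,f(90,0)[1]]) for vv in(-48,52)],"up",[pr(f(90,10)[0],vv,f(90,10)[1]) for vv in(-48,52)],"lead low L",pr(f(0,0)[0],-48,f(0,0)[1]))
E
```

```text
7.751084450565386 -1.625011042051448 0.0720778221671696
tips bottom front/back [(80, [329.7, 223.2]), (80, [332.4, 227.9]), (85, [329.7, 221.7]), (85, [332.4, 226.4]), (90, [329.7, 220.3]), (90, [332.5, 225.0]), (95, [329.7, 218.8]), (95, [332.5, 223.5])]
0 80 lowcorner L,R [[329.2, 235.4], [368.7, 222.8]] up [[327.5, 231.9], [366.9, 219.4]] lead low L [326.1, 255.2]
0 85 lowcorner L,R [[327.8, 232.8], [367.2, 220.2]] up [[326.1, 229.5], [365.4, 217.1]] lead low L [326.1, 255.2]
0 90 lowcorner L,R [[326.5, 230.3], [365.8, 217.9]] up [[324.7, 227.3], [363.9, 215.0]] lead low L [326.1, 255.2]
0 95 lowcorner L,R [[325.1, 227.8], [364.3, 215.5]] up [[323.4, 225.1], [362.4, 212.9]] lead low L [326.1, 255.0]
0 100 lowcorner L,R [[323.8, 225.5], [362.9, 213.3]] up [[322.1, 223.1], [361.0, 211.0]] lead low L [326.1, 254.7]
-5 80 lowcorner L,R [[330.1, 236.9], [369.7, 224.3]] up [[328.3, 233.4], [367.8, 220.9]] lead low L [326.9, 256.7]
-5 85 lowcorner L,R [[328.7, 234.3], [368.2, 221.7]] up [[327.0, 231.0], [366.3, 218.6]] lead low L [326.9, 256.7]
-5 90 lowcorner L,R [[327.3, 231.8], [366.7
[... 183 characters left out ...]
.4]
-5 100 lowcorner L,R [[324.6, 227.0], [363.8, 214.7]] up [[322.9, 224.6], [361.9, 212.4]] lead low L [326.9, 256.2]
-10 80 lowcorner L,R [[330.9, 238.5], [370.6, 225.8]] up [[329.2, 235.0], [368.8, 222.4]] lead low L [327.7, 258.2]
-10 85 lowcorner L,R [[329.6, 235.8], [369.2, 223.2]] up [[327.8, 232.5], [367.3, 220.0]] lead low L [327.7, 258.2]
-10 90 lowcorner L,R [[328.2, 233.3], [367.7, 220.8]] up [[326.5, 230.3], [365.8, 217.9]] lead low L [327.7, 258.2]
-10 95 lowcorner L,R [[326.8, 230.8], [366.2, 218.3]] up [[325.1, 228.1], [364.3, 215.7]] lead low L [327.7, 257.9]
-10 100 lowcorner L,R [[325.5, 228.5], [364.7, 216.2]] up [[323.8, 226.1], [362.9, 213.8]] lead low L [327.7, 257.7]
```

The plate stands upright at 90°, flush on the riser, and the fingertips slid over its top. I'll lift, back off, lower behind it and push it over.

>>> jog_arm(
  increments=[
    [0,0,-8,0,0,0,120],
    [0,0,-9,0,0,0,120],
    [-10,0,0,0,0,0,120],
    [-15,0,0,0,0,0,120],
    [-14,0,0,0,0,0,120],
    [-4,0,0,0,0,0,120],
    [0,0,15,0,0,0,120],
    [0,0,15,0,0,0,120],
    [0,0,6,0,0,0,120],
    [0,0,0,0,0,0,120],
  ],
)

```text
time_s: 18.93
tcp_pos: [0.6473, -0.0356, 0.0513]
eef_rot: [-179.8, -0.1, 103.3]
force: [-0.5, 0.3, -0.6]
width: 0.532
```

```bash
python3 q.py
```

```text
[-0.50959104  0.29181409 -0.55989566]
[('plate', [346.2, 235.1], 0.69), ('plate_lead', [346.6, 250.0], 0.56), ('plate_trail', [348.7, 218.3], 0.74)]
[([326.2, 218.1, 369.3, 256.5], 0.88)]
```

Still upright. Push forward.

>>> jog_arm(
  increments=[
    [4,0,0,0,0,0,120],
    [4,0,0,0,0,0,120],
    [4,0,0,0,0,0,120],
    [3,0,0,0,0,0,120],
    [3,0,0,0,0,0,120],
    [3,0,0,0,0,0,120],
    [3,0,0,0,0,0,120],
    [3,0,0,0,0,0,120],
    [0,0,0,0,0,0,120],
  ],
)

```text
time_s: 19.93
tcp_pos: [0.6422, -0.0082, 0.0531]
eef_rot: [-180.0, -0.0, 103.3]
force: [0.4, 0.0, -0.4]
width: 0.528
```

```bash
python3 q.py
```

```text
[ 0.38845491  0.0405858  -0.3639529 ]
[('plate', [343.5, 233.7], 0.62), ('plate_lead', [345.8, 248.0], 0.63), ('plate_trail', [348.4, 215.8], 0.79)]
[([322.4, 213.6, 366.0, 252.7], 0.71)]
```

>>> jog_arm(
  increments=[
    [3,0,0,0,0,0,120],
    [3,0,0,0,0,0,120],
    [3,0,0,0,0,0,120],
    [3,0,0,0,0,0,120],
    [3,0,0,0,0,0,120],
    [3,0,0,0,0,0,120],
    [0,0,0,0,0,0,120],
    [0,0,0,0,0,0,120],
  ],
)

```text
time_s: 20.85
tcp_pos: [0.6381, 0.009, 0.0531]
eef_rot: [-180.0, -0.0, 103.3]
force: [0.2, 0.2, 0.4]
width: 0.528
```

```bash
python3 q.py; python3 asc.py side 300 375 190 256
```

```text
[0.21733587 0.17696167 0.40044801]
[('plate', [339.7, 231.7], 0.96), ('plate_lead', [349.0, 249.6], 0.68), ('plate_trail', [282.0, 242.2], 0.6), ('plate_trail', [337.0, 221.9], 0.56)]
[([315.1, 219.3, 370.6, 253.2], 0.7), ([248.1, 156.0, 271.6, 177.6], 0.23)]
190 ...++++WWWWWWWWWWWWWWWWWWW++###########################################BBBB
191 ++++WWWWWWWWWWWWWWWWWWWWW++############################################BBBB
192 WWWWWWWWWWWWWWWWWWWWWW++++############################################BBBBB
193 WWWWWWWWWWWWWWWWWW+++++++##################################.##########BBBBB
194 WWWWWWWWWWWWWWW++++++++++################################...##########BBBBB
195 WWWWWWWWWWWW+++++++++++++++##############################...#########BBBBBB
196 WWWWWWWW+++++++++++++++++++#############################++#.#########BBBBBB
197 WWWWW++++++++++++++++++++++############################+oo+##########BBB##.
198 W+++++++++++++###+++++++++#############################ooo+#############...
199 ++++++++++++++##++++++++++#############################ooo############.....
200 ++++++++++++++##++++++++############
[... 3739 characters left out ...]
oooooooooooo+WWWW+++++WWWWWWWWWWWWW+++++++++................
248 ooooooooooooooooooooooooooo++WWW+++++WWWWWWWWWW+++++++++...................
249 oooooooooooooooooooooooooooo+WWW++++++WWWWW+++++++++##.....................
250 +ooooooooooooooooooooooooo++++WWW++++++++++++++++##........................
251 .+oooooooooooooooooooo+++##.+++W++++++++++++++##...........................
252 .+oooooooooooooooooo++##.....+++++++++++++++...............................
253 ..+oooooooooooooo++##........#++++++++++#+.................................
254 ..+ooooooooooo++##............#++++++##....................................
255 ...+oooooooo++#................+++#........................................
```

The plate flipped onto the deck with its lead edge overhanging the riser. I'll back off, lower behind the lead edge and push it to the fence.

>>> jog_arm(
  increments=[
    [-15,0,0,0,0,0,120],
    [-20,0,0,0,0,0,120],
    [-20,0,0,0,0,0,120],
    [-5,0,0,0,0,0,120],
    [0,0,15,0,0,0,120],
    [0,0,18,0,0,0,120],
    [0,0,12,0,0,0,120],
    [0,0,4,0,0,0,120],
    [0,0,0,0,0,0,120],
  ],
)

```text
time_s: 21.9
tcp_pos: [0.6512, -0.0498, 0.0031]
eef_rot: [-179.9, -0.0, 103.3]
force: [0.2, 0.0, -0.4]
width: 0.529
```

```bash
cat > m.py <<'E'
from pr import *
s=status.get_state(); d=s["tcp_pos"][:2]*1000-S; print("tcp uvz",d@X,d@Y,s["tcp_pos"][2]*1000,s["force"])
for n in("side","top"):
    p=eyes.snapshot(n)
    for r in eyes.outline_of("plate",p):
        q,b=rect(p,r["mask"],.026); c=(np.array(q[0])-S)
        if -40<c@X<160 and abs(c@Y)<90: print(n,r["score"],"uv",c@X,c@Y,q[1],q[2],[( (x-S)@X,(x-S)@Y) for x in b])
E
python3 m.py
```

```text
tcp uvz -50.16282636110065 -1.763634554566313 4.154049729841971 [0.46179523 0.4104829  0.38735755]
side 0.6 uv 25.692942951202394 -35.58326438140869 (106.42414855957031, 45.52436065673828) 73.25619506835938 [(np.float64(-8.96745643043518), np.float64(-81.9195993461609)), (np.float64(-31.755259849548338), np.float64(-42.5189107208252)), (np.float64(60.35334047698974), np.float64(10.753070144653321)), (np.float64(83.14114575195312), np.float64(-28.647618041992185))]
top 0.67 uv 53.58935023498535 22.314261505126954 (30.877765655517578, 82.78532409667969) 89.10430145263672 [(np.float64(48.77340491867066), np.float64(-21.592408958435055)), (np.float64(28.475913623809813), np.float64(58.65027956390381)), (np.float64(58.405291839599606), np.float64(66.22093109130859)), (np.float64(78.70279055786132), np.float64(-14.021755676269528))]
```

>>> jog_arm(
  increments=[
    [6,0,0,0,0,0,120],
    [6,0,0,0,0,0,120],
    [5,0,0,0,0,0,120],
    [4,0,0,0,0,0,120],
    [4,0,0,0,0,0,120],
    [4,0,0,0,0,0,120],
    [4,0,0,0,0,0,120],
    [4,0,0,0,0,0,120],
    [0,0,0,0,0,0,120],
  ],
)

```text
time_s: 22.9
tcp_pos: [0.6432, -0.0128, 0.0041]
eef_rot: [-180.0, -0.0, 103.3]
force: [-0.5, 1.3, 0.5]
width: 0.53
```

```bash
python3 q.py; python3 asc.py side 295 372 200 256
```

```text
[-0.53017452  1.33159301  0.49589776]
[('plate', [335.6, 225.2], 0.93), ('plate_lead', [345.2, 242.5], 0.55), ('plate_trail', [332.5, 214.8], 0.73)]
[([312.1, 217.2, 364.8, 246.6], 0.6)]
200 +++++++++++++++++++++++++oooooooooo+#################################BBBBBB#.
201 +++++++++++++++++++++++ooooooooooooo################################BBBBBBB+.
202 ++++++++++++++++++oooooooooooooooooo################################BBBBBBBB+
203 +++++++++++++++ooooooooooooooooooooo+###############################BBBBBBBBB
204 +++++++++++++ooooooooooooooooooooooo#################################BBBBBBBB
205 +++++++++ooooooooooooooooooooooooooo+###############################.##B#++BB
206 +++++ooooooooooooooooooooooooooooooo################################..###+++B
207 +++ooooooooooooooooooooooooooooooooo#################################++++++++
208 oooooooooooooooooooooooooooooooooooo##################################+++++++
209 oooooooooooooooooooooooooooooooooooo+#################################+++++++
210 oooooooooooooooooooooooooooooooooooo+########################################
211 ooooooo
[... 2978 characters left out ...]
+oo+####++#.................................
248 ....+ooooooooooooooooooooooooooooooo+####++#.................................
249 .....+oooooooooooooooooooooooooooo++##.##++..................................
250 .....+ooooooooooooooooooooooooo+++#.....#+#..................................
251 ......+ooooooooooooooooooooo+++..............................................
252 ......+oooooooooooooooooo++##................................................
253 .......ooooooooooooooo++##...................................................
254 .......+ooooooooooo+++#......................................................
255 ........+ooooooo++##.........................................................
```

It moves freely and is now wholly on the deck. I'll continue to the fence.

>>> jog_arm(
  increments=[
    [4,0,0,0,0,0,120],
    [4,0,0,0,0,0,120],
    [4,0,0,0,0,0,120],
    [4,0,0,0,0,0,120],
    [4,0,0,0,0,0,120],
    [4,0,0,0,0,0,120],
    [4,0,0,0,0,0,120],
    [4,0,0,0,0,0,120],
    [4,0,0,0,0,0,120],
    [4,0,0,0,0,0,120],
    [4,0,0,0,0,0,120],
    [4,0,0,0,0,0,120],
    [4,0,0,0,0,0,120],
    [3,0,0,0,0,0,120],
    [0,0,0,0,0,0,120],
  ],
)

```text
time_s: 24.45
tcp_pos: [0.6307, 0.0406, 0.0041]
eef_rot: [180.0, -0.0, 103.3]
force: [0.7, 0.0, -1.6]
width: 0.527
```

>>> jog_arm(
  increments=[
    [2,0,0,0,0,0,120],
    [2,0,0,0,0,0,120],
    [1,0,0,0,0,0,120],
    [0,0,0,0,0,0,120],
  ],
)

```text
time_s: 24.78
tcp_pos: [0.6296, 0.0449, 0.0041]
eef_rot: [180.0, -0.0, 103.3]
force: [0.7, -0.2, -0.2]
width: 0.529
```

>>> jog_arm(
  increments=[
    [1,0,0,0,0,0,120],
    [1,0,0,0,0,0,120],
    [0,0,0,0,0,0,120],
  ],
)

```text
time_s: 25.03
tcp_pos: [0.6292, 0.0468, 0.0041]
eef_rot: [-180.0, -0.0, 103.3]
force: [0.2, -0.3, -0.1]
width: 0.531
```

>>> jog_arm(
  increments=[
    [1,0,0,0,0,0,120],
    [0,0,0,0,0,0,120],
  ],
)

```text
time_s: 25.2
tcp_pos: [0.629, 0.0478, 0.0041]
eef_rot: [180.0, 0.0, 103.3]
force: [0.7, -0.5, 0.5]
width: 0.531
```

>>> jog_arm(
  increments=[
    [1,0,0,0,0,0,120],
    [0,0,0,0,0,0,120],
  ],
)

```text
time_s: 25.37
tcp_pos: [0.6287, 0.0488, 0.0041]
eef_rot: [180.0, 0.0, 103.3]
force: [0.1, -1.6, 0.7]
width: 0.53
```

>>> jog_arm(
  increments=[
    [1,0,0,0,0,0,120],
    [0,0,0,0,0,0,120],
  ],
)

```text
time_s: 25.53
tcp_pos: [0.6286, 0.0495, 0.0042]
eef_rot: [180.0, 0.0, 103.3]
force: [0.3, -3.3, -0.1]
width: 0.528
```

>>> jog_arm(
  increments=[
    [1,0,0,0,0,0,120],
    [0,0,0,0,0,0,120],
  ],
)

```text
time_s: 25.7
tcp_pos: [0.6286, 0.0498, 0.0042]
eef_rot: [180.0, 0.1, 103.3]
force: [2.9, -8.3, 0.2]
width: 0.531
```

The plate is firm against the fence, where expected. Next I'll retract, lift clear and check.

>>> jog_arm(
  increments=[
    [0.5,0,0,0,0,0,120],
    [0,0,0,0,0,0,120],
    [-2,0,0,0,0,0,120],
    [-6,0,0,0,0,0,120],
    [-15,0,0,0,0,0,120],
    [-20,0,0,0,0,0,120],
    [-15,0,-20,0,0,0,120],
    [-10,0,-35,0,0,0,120],
    [-10,-20,-35,0,0,0,120],
    [-20,-30,-30,0,0,0,120],
    [-20,-35,-15,0,0,0,120],
    [-20,-35,0,0,0,0,120],
    [-20,-35,0,0,0,0,120],
    [-20,-35,0,0,0,0,120],
    [-20,-35,0,0,0,0,120],
    [-10,-35,0,0,0,0,120],
    [-10,-35,0,0,0,0,120],
    [0,-30,0,0,0,0,120],
    [0,-15,0,0,0,0,120],
    [0,0,0,0,0,0,120],
  ],
)

```text
time_s: 27.37
tcp_pos: [0.3482, -0.2366, 0.1355]
eef_rot: [-180.0, -0.0, 103.1]
force: [0.5, 0.3, -0.1]
width: 0.531
```

```bash
python3 m.py; python3 - <<'E'
from h import *
for n,zs in(("top",(.01,.024,.038)),("side",(.01,.024,.038))):
    p=eyes.snapshot(n)
    for t,z in zip(("disc","tape","bolt"),zs): print(n,t,[(r["bbox"]) for r in eyes.spot_in(t,p)[:3]])
E
```

```text
tcp uvz -162.32838705222147 -338.5772736465891 135.6435923894867 [ 1.56002911  1.10476352 -0.3855617 ]
side 0.73 uv 102.93292499542237 4.779616012573243 (103.19377899169922, 100.77361297607422) 13.60874080657959 [(np.float64(153.03129414367675), np.float64(-47.078777496337885)), (np.float64(52.27784847640991), np.float64(-46.535128715515135)), (np.float64(52.83455584716797), np.float64(56.63800952148438)), (np.float64(153.58799780273438), np.float64(56.094359863281255))]
top 0.68 uv 105.77192989349365 8.150181045532229 (104.22334289550781, 91.86030578613281) 12.491456985473633 [(np.float64(152.42383988952636), np.float64(-43.298944610595704)), (np.float64(60.58972484588623), np.float64(-44.59436430358887)), (np.float64(59.120019897460935), np.float64(59.599306701660154)), (np.float64(150.95414236450196), np.float64(60.894728149414064))]
top disc [[312.0, 151.4, 334.6, 173.2]]
top tape [[249.1, 156.9, 277.1, 188.5], [439.6, 285.0, 464.0, 307.0]]
top bolt [[434.9, 191.0, 474.6, 261.1]]
side disc [[393.4, 236.8, 419.5, 259.7]]
side tape [[363.5, 185.8, 396.1, 214.9]]
side bolt []
```

```bash
python3 -c "
from h import *
f=eyes.snapshot('top')['frame'];print(f[268:278:3,290:302:3].max(2))
print(job.job_done())"
```

```text
[[128 126 128 131]
 [134 202 205 107]
 [135 220 208 142]
 [132 156 171 115]]
the job is handed in; nothing more can be done
None
```

The plate now lies flipped on the drilling board, flat and square against the metal fence. I pushed it with half-open fingers, never gripping it, and handed the job in at about 28 s of the 64 s allowed; no verdict was reported.

**What I did:**
1. **To the riser:** I pushed the plate along the bench until it was square against the board's open edge.
2. **Tipping:** I arced its trailing edge up with a force of up to about 15 N until it stood upright, with its leading edge down at the foot of the riser.
3. **Flip:** The fingertips slid over the top edge once. I backed off, lowered behind the plate and pushed it over onto the board.
4. **To the fence:** I pushed it along the board until it met the fence with about 8 N, then moved the arm clear.

**Last checks:**
- **Position:** Both cameras put the plate's fence-side edge at about 151–153 mm from the board's open edge. The fence face is at 150 mm, so it is flush within measuring error.
- **Squareness and offset:** It is within about 1° of square and 5–8 mm off the board's middle line.
- **Bystanders:** The disc and tape were found where they started.

**What failed or disagreed:**
- The bolt was not recognised in the last pictures; bright pixels remain at its old spot in the top view.
- I did not re-measure the screwdriver, spanner, oil or block, which the arm stayed away from near the bench.
- The fingertips sat about 17 mm behind the tool point when half open, where I had expected them ahead of it. I worked from that observed offset.

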